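Show a glass plate to the inspection camera beside a reference vial

TASK

Stand the small vial upright on top of the narrow post of the camera stand and let go of it, as the size reference in the picture. Then take the glass plate out of its rack and hold it up to the inspection camera: centre of the plate 13 cm straight in front of the lens on the lens axis, its large face square to the lens (the camera looks down at a slant, so lean the plate back) and its long edges level. Finish while holding the plate motionless there, nothing else touching it; the small vial stays on the post, and the large vial is left alone.

Things in the scene. Friction and masses are not known exactly. Their poses are not given: they have to be found in the camera images.
- plate_center (a point): centre of the loose pale glass plate, 82 x 101 x 8 mm, about 60 g. Its z axis is the normal of the large faces, its y axis runs along the 101 mm edges, its x axis along the 82 mm edges. It starts standing on a 101 mm edge in the middle slot of the rack, faces upright, x axis pointing down; its upper edge is then 90 mm above the table and can be gripped from above across the 8 mm thickness
- rack_slot (a point): floor of the middle slot of the fixed grey and white plate rack, 76 x 126 mm on plan, floor 8 mm above the table, fins up to 38 mm above the table. The rack's y axis runs along the slots (with the plate), its x axis across them, z up. The plate comes out straight upward; the slot is 10.5 mm wide. A closed carton 400 mm tall stands fixed behind the work: it fills x over 0.58 m between y = -0.08 and 0.28 m; carry things past it on the robot's side
- small_vial_center (a point): centre of the small loose screw-cap vial, 32 mm diameter, 56 mm tall, upright on the table at the start (28 mm above its foot); z is its axis, up. About 45 g. Body of full diameter up to 46 mm, cap 28 mm in diameter above
- large_vial_center (a point): centre of the large screw-cap vial, 48 mm diameter, 80 mm tall, upright on the table; a bystander. It and the small vial may have changed places
- post_top (a point): centre of the flat top of the narrow post: a disc 36 mm in diameter, 110 mm above the table, fixed to the camera stand. The plate's spot before the camera lies 104 mm from the post in plan, the camera head farther
- view_point (a point): the spot in the air at which the fixed camera looks, 160 mm above the table: 130 mm from the lens front on the lens axis. Its x axis points from the spot along the lens axis to the lens (upward at a slant of 0.35 rad, 20 degrees), its y axis is level, its z axis is square to both and points up. The camera faces the robot side of the table
- lens_front (a point): centre of the front of the lens, a black barrel 42 mm in diameter on a grey camera head 56 x 56 mm, 62 mm long; same axes as view_point
Not all that is in view belongs to the job. Of the things that look like the part that bears small_vial_center, take the one that is nearest to the robot's base at the start.

How it is judged:
On the way, in this order (a step that is already met when the one before it is completed fails the run):
1. the small vial stands upright on the post, let go, while the plate is still in the rack (horizontal distance between small_vial_center and post_top below 0.018 m and z of small_vial_center in the frame of post_top between 0.024 and 0.032 m and angle between small_vial_center's own z axis and vertical below 0.1 rad and contact force between small_vial and the fingers below 0.05 N and distance between plate_center and rack_slot below 0.06 m), for 0.3 s.
2. the plate is lifted clear of the rack in the gripper (z of plate_center in the frame of rack_slot above 0.08 m and contact force between plate and the fingers above 0.5 N and contact force between plate and plate_rack below 0.05 N), for 0.1 s.
At the end, for the whole second after the job is handed in: Plate held still, touching only the gripper: centre within 15 mm of the spot 130 mm before the lens, face square to the lens and long edges level within 8 degrees; small vial upright and untouched on the post (axis within 18 mm of its centre); large vial within 20 mm of its start (distance between plate_center and view_point below 0.015 m and angle between the z axis of plate_center and the x axis of view_point, either way round below 0.14 rad and angle between the y axis of plate_center and the y axis of view_point, either way round below 0.14 rad and contact force between plate and the fingers above 0.5 N and contact force between plate and camera_stand below 0.05 N and contact force between plate and small_vial below 0.05 N and linear speed of plate below 0.02 m/s and horizontal distance between small_vial_center and post_top below 0.018 m and z of small_vial_center in the frame of post_top between 0.024 and 0.032 m and angle between small_vial_center's own z axis and vertical below 0.1 rad and contact force between small_vial and the arm below 0.05 N and contact force between small_vial and the fingers below 0.05 N and distance of large_vial_center from where it was at the start of the episode below 0.02 m); the arm keeps its last pose, push and grip.
It fails at once if the plate is dropped or laid on the table (height (world z) of plate_center below 0.035 m).
It fails at once if the large vial is pushed away or knocked over (distance of large_vial_center from where it was at the start of the episode above 0.02 m or angle between large_vial_center's own z axis and vertical above 0.4 rad).
It also fails if it takes over 64 s, if anything falls off the work surface, if the arm or the gripper's body presses on something with over 40 N, if the wrist force passes 120 N, or if a joint passes its speed limit or range.

ROBOT

A 6-joint arm with a two-finger parallel gripper is mounted at the origin on a cart in front of the work surface, level with it; the furniture and walls round the work are solid. World frame = base frame: x ahead of the robot, y to its left, z up, the work surface at z = 0. Lengths are in m, angles in rad, forces in N, time in s.
With the tool pointing down it reaches from about 0.225 to 0.875 m from the base axis. Payload 3.4 kg.
Tool frame: the origin (TCP) lies at the very end of the fingers, on their centre line; the grasp point (between the pads) lies 19 mm behind it (manip.pinch_z is the distance from the TCP to the grasp point, in m); z points along the fingers, y is the line along which they close (so a half turn about z gives the same grasp; the last joint's range is limited). The gripper opens to 85 mm and grips with 20 to 120 N. Pads are 22 mm wide; open, the fingers measure 114 mm over their backs; the gripper's body (76 mm by 85 mm) begins 54 mm behind the grasp point. The pads swing forward as they close: fully open they stand 13 mm farther back than shut.
Start: joints at [1.036, 0.276, 1.505, -0, 1.361, -0.121], TCP at [0.231, 0.526, 0.231] pointing down, gripper open.
Joint ranges: [-2.89, 2.89], [-0.75, 2.08], [0.22, 2.7], [-1.18, 4.32], [0.11, 2.71], [-2.7, 2.7]. Speed limits (rad/s): [2.57, 2.57, 3.14, 3.14, 3.14, 3.14].

INTERFACE

Orientations are given as a unit quaternion [w, x, y, z].
In Python, from rig import manip gives the robot as it stands. The module is installed in compiled form; this text tells all that it offers.
- The arm moves only by the shell command python3 -m jog 'ROWS' [FORCE]. ROWS is JSON, a list of rows, each an object of numbers: "dx", "dy", "dz": the shift along the tool's x, y, z each as a share of 25 cm, from -1 to 1; "ax", "ay", "az": the turn, a rotation vector about the tool's x, y, z each as a share of 90 degrees, from -1 to 1; "grip": the opening, from -1 (shut) to 1 (fully open), so that 0 is half open. A call has 1 to 5 rows; each row is the pose to reach, as a shift and turn from the pose commanded when the call began, along the tool's axes at that moment; what a row does not reach only later rows make up. A row lasts 1/12 s, in which the tool goes at most 41.7 mm and 7.16 degrees, less where a joint would pass 70% of its speed; a pose out of reach is approached as far as the arm can. A call with a number of a shift or a turn outside -1 to 1 is refused whole. A call with a gripper value outside its range is refused whole. The fingers move at their own pace and stop on an object; FORCE is the grip in N (left out, the last holds). Time passes only in rows, so rows that repeat a pose let the fingers close. It gives the time, the measured TCP pose, the force, the opening and the grip force at its end, in the units of the state.
- manip.get_state(): the state, without advancing time (a new reading comes with each control period).
- manip.get_image(name): name is "side" or "top" or "wrist"; returns a dict with "img" (480x640x3 uint8, red, green, blue), "mtx" (3x3 intrinsics, pixels), "k1" (the pictures are not rectified: a ray, as slopes to the right and down, at radius r is drawn at 1 + k1 r^2 times it, then the intrinsics apply), "world_to_cam" (4x4, takes a point from world to camera coordinates); the wrist camera has in their place "T_tool_cam" (4x4, takes a point from camera to tool coordinates, whose origin is the TCP and whose axes are the flange's). Camera axes: x right, y down, z forward; pixel columns grow to the right and rows downward; lengths in m; the calibration is good to about 2 mm. A picture is of the moment at which its call begins: read the wrist's pose just before it. There is no depth.
- manip.sign_off(): hands the job in; it is judged then, once.
The state is a dict: "clock": time; "qpos": joint angles; "qd": joint speeds; "effort": joint torques, N m; "position": TCP position; "ee_rot": TCP orientation; "contact_force": force on the tool from outside, world axes, zero at the start; "moment": the same for the moment, N m; "width": finger opening in m; "gripper_force": force on a finger pad.
Only numpy, scipy, OpenCV 4.12 (cv2) and the standard library are available. Lean on these libraries where they do the work, as an engineer would, in place of code of your own. Each camera call takes 0.05 s, during which the arm holds its last target. There are 200 camera calls.

## Working session

There is one attempt and no reset: what is moved stays moved. The work goes in short steps, Python scripts to look and compute and a shell command to move; the robot and the scene stay as the last step left them, time stands still between calls to the robot, and variables do not carry over. Pictures are saved under pics/ and viewed, at most 10 in all, crops included, and the job is handed in when it is done.

```bash
mkdir -p pics
python3 - <<'E'
from rig import manip
import cv2,pickle,numpy as np
d={}
for n in ["side","top"]:
    d[n]=manip.get_image(n); cv2.imwrite(f"pics/{n}0.png",d[n]["img"][:,:,::-1])
    print(n,d[n]["mtx"].tolist(),d[n]["k1"],np.round(np.linalg.inv(d[n]["world_to_cam"]),3).tolist())
s=manip.get_state(); print(s); print(manip.pinch_z)
w=manip.get_image("wrist"); w["state"]=s; d["wrist"]=w; print(w["T_tool_cam"].tolist(),w["mtx"].tolist(),w["k1"])
cv2.imwrite("pics/wrist0.png",w["img"][:,:,::-1])
pickle.dump(d,open("d0.pkl","wb"))
E
```

```text
side [[609.4623511133929, 0.0, 323.0530486766831], [0.0, 609.4623511133929, 240.00965414391231], [0.0, 0.0, 1.0]] -0.02203920103038997 [[-0.903, -0.193, 0.385, 0.116], [-0.429, 0.454, -0.781, 1.02], [-0.024, -0.87, -0.493, 0.759], [0.0, 0.0, 0.0, 1.0]]
top [[522.6002457941249, 0.0, 325.0499915440506], [0.0, 522.6002457941249, 245.5481538978975], [0.0, 0.0, 1.0]] -0.12032155674348471 [[-0.013, -0.986, 0.169, 0.412], [-1.0, 0.013, 0.001, 0.05], [-0.003, -0.169, -0.986, 1.21], [0.0, 0.0, 0.0, 1.0]]
{'clock': 0.1, 'qpos': array([ 1.03598060e+00,  2.76519755e-01,  1.50601311e+00,  8.86377232e-06,
        1.36071782e+00, -1.20992789e-01]), 'qd': array([ 0.00213088, -0.00163517, -0.00335077, -0.00109902,  0.00211457,
        0.00049728]), 'effort': array([ 2.18086207e-03, -4.17700624e+01, -2.46405852e+01, -1.71352635e-04,
        5.94957877e-03,  3.73165494e-05]), 'position': array([0.23096607, 0.5260485 , 0.23053044]), 'ee_rot': array([-2.71096723e-04,  2.05439071e-01,  9.78669556e-01, -7.83453721e-04]), 'contact_force': array([-0.36188572,  0.36376798,  0.41835449]), 'moment': array([ 0.01738568, -0.02505954,  0.01188448]), 'gripper_force': 0.0, 'width': 0.08511418403581078}
0.0187
[[0.0004967008723492763, -0.9594937426586014, -0.28172949985266105, 0.07128773988275472], [0.9999998763732441, 0.00048313876550160956, 0.00011760283756812308, -0.00025185185575171687], [2.3275255998802506e-05, -0.2817295234367892, 0.9594938640149501, -0.14213820074054404], [0.0, 0.0, 0.0, 1.0]] [[414.74541227033603, 0.0, 319.51611594960485], [0.0, 414.74541227033603, 238.38422937469787], [0.0, 0.0, 1.0]] -0.0772004944223262
```

View pics/side0.png

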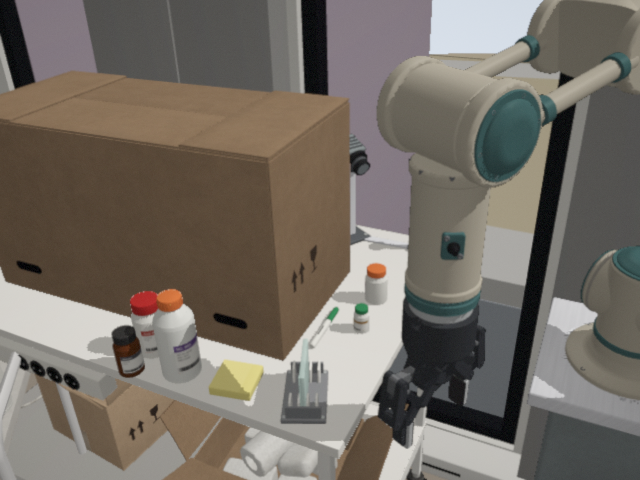

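View pics/top0.png

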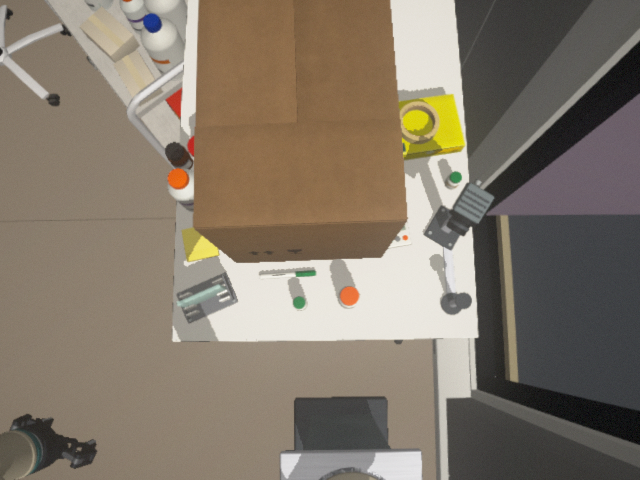

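The small-vial lookalikes are the green caps at top (299,302) and (455,179). The large vial has the orange cap at (349,296). The nearest one is (299,302), and I'll check it together with the stand in one crop.

Run:
```python
import cv2,numpy as np
t=cv2.imread("pics/top0.png");s=cv2.imread("pics/side0.png")
a=cv2.resize(t[165:325,270:500],None,fx=3.4,fy=3.4,interpolation=cv2.INTER_CUBIC)[:, :790]
cv2.imwrite("pics/c1.png",a)
```

```text
(no output)
```

View pics/c1.png

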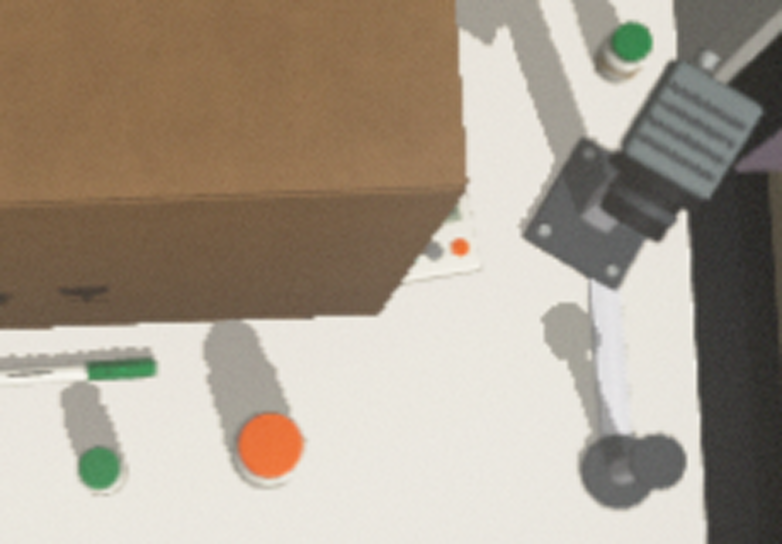

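The crop shows the green-capped small vial alone at (299,302) and the orange-capped large vial beside it. The dark post top is at about (463,301), with its base disc at (452,303). The lens is at about (458,222) and the grey head at about (473,203). Next I cast rays for first estimates.

```bash
cat > h.py <<'E'
import numpy as np,cv2,pickle
from scipy.spatial.transform import Rotation as R
def T(s):
    M=np.eye(4);q=s["ee_rot"];M[:3,:3]=R.from_quat([q[1],q[2],q[3],q[0]]).as_matrix();M[:3,3]=s["position"];return M
def c2w(d): return np.linalg.inv(d["world_to_cam"]) if "world_to_cam" in d else T(d["state"])@d["T_tool_cam"]
def ray(d,px):
    K=d["mtx"];y=np.array([(px[0]-K[0,2])/K[0,0],(px[1]-K[1,2])/K[1,1]]);u=y.copy()
    for _ in range(20): u=y/(1+d["k1"]*(u@u))
    M=c2w(d);v=M[:3,:3]@[u[0],u[1],1];return M[:3,3],v/np.linalg.norm(v)
def onz(d,px,z):
    o,v=ray(d,px);return o+v*(z-o[2])/v[2]
def tri(l):
    A=np.zeros((3,3));b=np.zeros(3)
    for d,p in l:
        o,v=ray(d,p);P=np.eye(3)-np.outer(v,v);A+=P;b+=P@o
    X=np.linalg.solve(A,b)
    return X,[round(1e3*np.linalg.norm(np.cross(X-ray(d,p)[0],ray(d,p)[1])),1) for d,p in l]
def proj(d,X):
    p=np.linalg.inv(c2w(d))@np.append(X,1);u=p[:2]/p[2];u=u*(1+d["k1"]*(u@u));K=d["mtx"]
    return np.array([K[0,0]*u[0]+K[0,2],K[1,1]*u[1]+K[1,2]])
def blob(img,lo,hi,box=None,n=5):
    m=cv2.inRange(cv2.cvtColor(img,cv2.COLOR_RGB2HSV),np.array(lo),np.array(hi))
    if box: z=np.zeros_like(m);x0,y0,x1,y1=box;z[y0:y1,x0:x1]=m[y0:y1,x0:x1];m=z
    k,l,st,c=cv2.connectedComponentsWithStats(m)
    o=np.argsort(-st[1:,4])[:n]+1
    return [(c[i].round(1).tolist(),st[i].tolist()) for i in o],l
def shot():
    from rig import manip
    s=manip.get_state();w=manip.get_image("wrist");w["state"]=s;return w
def rel(s,Xt,Rt=None):
    "shift (share of .25) and turn (share of 90deg) from state pose to target"
    M=T(s);d=M[:3,:3].T@(np.array(Xt)-M[:3,3])/.25
    a=np.zeros(3) if Rt is None else R.from_matrix(M[:3,:3].T@Rt).as_rotvec()/(np.pi/2)
    return d.round(4),a.round(4)
E
python3 - <<'E'
from h import *
d=pickle.load(open("d0.pkl","rb"));t,s=d["top"],d["side"]
gt,_=blob(t["img"],(50,90,40),(85,255,255),(280,280,320,320));gs,_=blob(s["img"],(50,90,40),(85,255,255),(345,295,375,325))
print(gt[:2],gs[:2]); print("greencap",tri([(t,gt[0][0]),(s,gs[0][0])]),onz(t,gt[0][0],.056))
ot,_=blob(t["img"],(3,150,120),(15,255,255),(330,280,370,310));os_,_=blob(s["img"],(3,120,100),(15,255,255),(360,255,395,280))
print("orange",tri([(t,ot[0][0]),(s,os_[0][0])]),os_[0])
print("post",onz(t,(463.2,300.9),.11),"base",onz(t,(452,303),0))
print("lens", tri([(t,(458,222)),(s,(361,167))]))
for p in [(176,302),(232,286),(190,297),(225,284)]: print("rack/plate",onz(t,p,.09))
E
```

```text
[([298.8, 302.1], [294, 297, 11, 11, 94])] [([361.3, 308.5], [356, 304, 12, 10, 103])]
greencap (array([0.48445078, 0.11117215, 0.04791992]), [np.float64(0.8), np.float64(0.8)]) [0.48472564 0.11101695 0.056     ]
orange (array([0.49622011, 0.00053641, 0.0690774 ]), [np.float64(0.6), np.float64(0.6)]) ([376.1, 270.5], [367, 264, 19, 14, 224])
post [ 0.47825739 -0.23921787  0.11      ] base [ 0.4805047  -0.24152129  0.        ]
lens (array([ 0.62470688, -0.21524487,  0.20018154]), [np.float64(5.0), np.float64(5.0)])
rack/plate [0.48516288 0.37511238 0.09      ]
rack/plate [0.5187463  0.25328288 0.09      ]
rack/plate [0.49576491 0.3445732  0.09      ]
rack/plate [0.52322802 0.26858395 0.09      ]
```

Run:
```python
import cv2,numpy as np
t=cv2.imread("pics/top0.png");s=cv2.imread("pics/side0.png")
a=cv2.resize(t[265:330,165:245],None,fx=5,fy=5,interpolation=cv2.INTER_CUBIC)
b=cv2.resize(s[325:425,265:345],None,fx=5,fy=5,interpolation=cv2.INTER_CUBIC)
c=np.zeros((500,800,3),np.uint8);c[:a.shape[0],:400]=a;c[:500,400:]=b
cv2.imwrite("pics/c2.png",c)
```

```text
(no output)
```

View pics/c2.png

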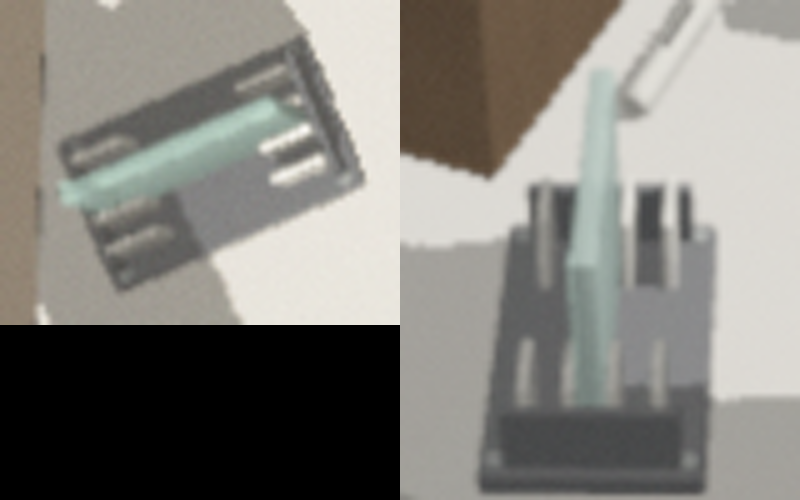

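The plate leans out of the middle slot along about (0.334, −0.94), and the vial and large vial measure at sensible heights. Moving toward the vial.

```bash
python3 -m jog '[{"dx":-0.8,"dy":-0.556,"az":0.3,"grip":1},{"dx":-0.8,"dy":-0.556,"az":0.3,"grip":1},{"dx":-0.8,"dy":-0.556,"az":0.3,"grip":1},{"dx":-0.8,"dy":-0.556,"az":0.3,"grip":1},{"dx":-0.8,"dy":-0.556,"az":0.3,"grip":1}]'
python3 - <<'E'
from h import *
from rig import manip
s=manip.get_state();y=np.array([.974,.225,0]);Rt=np.c_[np.cross(y,[0,0,-1]),y,[0,0,-1]]
print(rel(s,[.45,.111,.21],Rt))
w=shot();cv2.imwrite("pics/w1.png",w["img"][:,:,::-1]);pickle.dump(w,open("w1.pkl","wb"))
E
```

```text
(array([-1.4697, -1.1681,  0.0839]), array([-8.00e-04,  3.00e-04,  5.92e-01]))schema error: expected keys dx, dy, dz, ax, ay, az, grip
```

```bash
python3 -m jog '[{"dx":-0.75,"dy":-0.58,"dz":0,"ax":0,"ay":0,"az":0.3,"grip":1},{"dx":-0.75,"dy":-0.58,"dz":0,"ax":0,"ay":0,"az":0.3,"grip":1},{"dx":-0.75,"dy":-0.58,"dz":0,"ax":0,"ay":0,"az":0.3,"grip":1},{"dx":-0.75,"dy":-0.58,"dz":0,"ax":0,"ay":0,"az":0.3,"grip":1},{"dx":-0.75,"dy":-0.58,"dz":0,"ax":0,"ay":0,"az":0.3,"grip":1}]'
python3 - <<'E'
from h import *
from rig import manip
s=manip.get_state();y=np.array([.974,.225,0]);Rt=np.c_[np.cross(y,[0,0,-1]),y,[0,0,-1]]
print(rel(s,[.45,.111,.21],Rt))
w=shot();cv2.imwrite("pics/w1.png",w["img"][:,:,::-1]);pickle.dump(w,open("w1.pkl","wb"))
E
```

```text
clock: 0.62
position: [0.3311, 0.3418, 0.2312]
ee_rot: [0.0, 0.429, 0.903, -0.0]
contact_force: [1.5, 0.5, 0.4]
width: 0.085
gripper_force: 0.0
(array([-1.0161, -0.2145,  0.0849]), array([0.000e+00, 1.000e-04, 2.906e-01]))
```

```bash
python3 -m jog '[{"dx":-1,"dy":-0.21,"dz":0.08,"ax":0,"ay":0,"az":0.29,"grip":1},{"dx":-1,"dy":-0.21,"dz":0.08,"ax":0,"ay":0,"az":0.29,"grip":1},{"dx":-1,"dy":-0.21,"dz":0.08,"ax":0,"ay":0,"az":0.29,"grip":1},{"dx":-1,"dy":-0.21,"dz":0.08,"ax":0,"ay":0,"az":0.29,"grip":1},{"dx":-1,"dy":-0.21,"dz":0.08,"ax":0,"ay":0,"az":0.29,"grip":1}]'
python3 -m jog '[{"dx":-0.2,"dy":0,"dz":0,"ax":0,"ay":0,"az":0,"grip":1},{"dx":-0.2,"dy":0,"dz":0,"ax":0,"ay":0,"az":0,"grip":1},{"dx":-0.2,"dy":0,"dz":0,"ax":0,"ay":0,"az":0,"grip":1}]'
python3 - <<'E'
from h import *
d=pickle.load(open("d0.pkl","rb"))
w=shot();cv2.imwrite("pics/w2.png",w["img"][:,:,::-1]);pickle.dump(w,open("w2.pkl","wb"))
b,_=blob(w["img"],(50,90,40),(85,255,255));print(b,w["state"]["position"])
w1=pickle.load(open("w1.pkl","rb"))
print("expect px",proj(w,[.4845,.111,.051]),proj(w,[.4845,.111,0]))
b1,_=blob(w1["img"],(50,90,40),(85,255,255));print(b1[:4],proj(w1,[.4845,.111,.051]))
cv2.imwrite("pics/c3.png",cv2.resize(np.hstack([w1["img"],w["img"]])[:,:,::-1],(800,300),interpolation=cv2.INTER_AREA))
E
```

```text
clock: 1.08
position: [0.427, 0.1576, 0.215]
ee_rot: [0.0, 0.622, 0.783, 0.0]
contact_force: [0.5, 0.5, 0.0]
width: 0.0855
gripper_force: 0.0
clock: 1.33
position: [0.4386, 0.1083, 0.2148]
ee_rot: [-0.0, 0.623, 0.782, -0.0]
contact_force: [0.1, 0.3, 0.6]
width: 0.0855
gripper_force: 0.0
[([378.6, 224.8], [361, 207, 37, 37, 1045]), ([443.7, 243.5], [432, 218, 26, 52, 738])] [0.43855688 0.10828008 0.21484677]
expect px [378.92799005 224.49199167] [370.97552989 210.02946584]
[] [292.78357757 478.24588243]
```

View pics/c3.png

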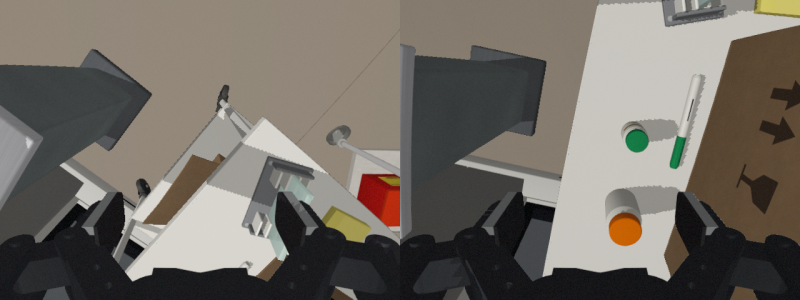

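The wrist view puts the green cap at (378.6,224.8) full size, within 0.5 px of prediction, so the vial position is confirmed. The marker lies close beyond it, so I'll approach half open.

Run:
```python
from h import *
w=pickle.load(open("w2.pkl","rb"))
print("marker",onz(w,(443.7,243.5),.006),"rel",rel(w["state"],[.4845,.111,.10]),rel(w["state"],[.4845,.111,.013]))
```

```text
marker [0.55471598 0.0973545  0.006     ] rel (array([-0.0303,  0.1818,  0.4593]), array([0., 0., 0.])) (array([-0.0302,  0.1819,  0.8073]), array([0., 0., 0.]))
```

```bash
python3 -m jog '[{"dx":-0.03,"dy":0.18,"dz":0.2,"ax":0,"ay":0,"az":0,"grip":0.2},{"dx":-0.03,"dy":0.18,"dz":0.45,"ax":0,"ay":0,"az":0,"grip":0.2},{"dx":-0.03,"dy":0.18,"dz":0.45,"ax":0,"ay":0,"az":0,"grip":0.2},{"dx":-0.03,"dy":0.18,"dz":0.45,"ax":0,"ay":0,"az":0,"grip":0.2},{"dx":-0.03,"dy":0.18,"dz":0.45,"ax":0,"ay":0,"az":0,"grip":0.2}]' 30
python3 - <<'E'
from h import *
w=shot();b,_=blob(w["img"],(50,90,40),(85,255,255));print(b[:2],proj(w,[.4845,.111,.052]),rel(w["state"],[.4845,.111,.013]))
E
```

```text
clock: 1.8
position: [0.4812, 0.1151, 0.1011]
ee_rot: [-0.002, 0.62, 0.784, -0.002]
contact_force: [0.3, 0.0, 0.9]
width: 0.0515
gripper_force: 0.0
[([324.1, 276.7], [297, 249, 55, 56, 2486]), ([430.7, 284.9], [415, 258, 34, 56, 1095])] [324.33968169 277.03852514] (array([-0.0197,  0.011 ,  0.3524]), array([0., 0., 0.]))
```

```bash
python3 -m jog '[{"dx":0,"dy":0,"dz":0.1,"ax":0,"ay":0,"az":0,"grip":0.2},{"dx":0,"dy":0,"dz":0.2,"ax":0,"ay":0,"az":0,"grip":0.2},{"dx":0,"dy":0,"dz":0.3,"ax":0,"ay":0,"az":0,"grip":0.2},{"dx":0,"dy":0,"dz":0.35,"ax":0,"ay":0,"az":0,"grip":0.2},{"dx":0,"dy":0,"dz":0.35,"ax":0,"ay":0,"az":0,"grip":0.2}]' 30
python3 - <<'E'
from h import *
w=shot();b,_=blob(w["img"],(50,90,40),(85,255,255));print(b[:2],proj(w,[.4845,.111,.052]),rel(w["state"],[.4845,.111,.013]))
E
```

```text
clock: 2.27
position: [0.483, 0.1143, 0.0156]
ee_rot: [-0.0, 0.621, 0.784, -0.0]
contact_force: [0.3, -0.2, -0.2]
width: 0.0512
gripper_force: 0.0
[([321.3, 377.5], [276, 331, 92, 93, 6791]), ([482.6, 344.0], [463, 319, 42, 48, 1209])] [321.65095146 379.132745  ] (array([-0.0142,  0.003 ,  0.0102]), array([0., 0., 0.]))
```

```bash
python3 -m jog '[{"dx":-0.014,"dy":0.003,"dz":0.01,"ax":0,"ay":0,"az":0,"grip":0.2},{"dx":-0.014,"dy":0.003,"dz":0.01,"ax":0,"ay":0,"az":0,"grip":0.2},{"dx":-0.014,"dy":0.003,"dz":0.01,"ax":0,"ay":0,"az":0,"grip":-0.6},{"dx":-0.014,"dy":0.003,"dz":0.01,"ax":0,"ay":0,"az":0,"grip":-0.6},{"dx":-0.014,"dy":0.003,"dz":0.01,"ax":0,"ay":0,"az":0,"grip":-0.6}]' 30
python3 -m jog '[{"dx":0,"dy":0,"dz":0,"ax":0,"ay":0,"az":0,"grip":-0.6},{"dx":0,"dy":0,"dz":0,"ax":0,"ay":0,"az":0,"grip":-0.6},{"dx":0,"dy":0,"dz":0,"ax":0,"ay":0,"az":0,"grip":-0.6},{"dx":0,"dy":0,"dz":0,"ax":0,"ay":0,"az":0,"grip":-0.6},{"dx":0,"dy":0,"dz":0,"ax":0,"ay":0,"az":0,"grip":-0.6}]'
```

```text
clock: 2.73
position: [0.4859, 0.1103, 0.014]
ee_rot: [0.001, 0.621, 0.784, 0.001]
contact_force: [-1.3, 0.3, 6.6]
width: 0.0305
gripper_force: 29.3
clock: 3.15
position: [0.486, 0.1103, 0.014]
ee_rot: [0.001, 0.621, 0.784, 0.001]
contact_force: [-0.2, 0.8, 6.0]
width: 0.0302
gripper_force: 29.3
```

Gripped. Lifting and heading to a high viewpoint near the stand.

```bash
python3 -m jog '[{"dx":0,"dy":0,"dz":-0.1,"ax":0,"ay":0,"az":0,"grip":-0.6},{"dx":0,"dy":0,"dz":-0.25,"ax":0,"ay":0,"az":0,"grip":-0.6},{"dx":0,"dy":0,"dz":-0.4,"ax":0,"ay":0,"az":0,"grip":-0.6},{"dx":0,"dy":0,"dz":-0.55,"ax":0,"ay":0,"az":0,"grip":-0.6},{"dx":0,"dy":0,"dz":-0.65,"ax":0,"ay":0,"az":0,"grip":-0.6}]'
python3 -m jog '[{"dx":-0.1,"dy":-0.1,"dz":-0.1,"ax":0,"ay":0,"az":0,"grip":-0.6},{"dx":-0.3,"dy":-0.25,"dz":-0.2,"ax":0,"ay":0,"az":0.1,"grip":-0.6},{"dx":-0.5,"dy":-0.4,"dz":-0.3,"ax":0,"ay":0,"az":0.2,"grip":-0.6},{"dx":-0.7,"dy":-0.45,"dz":-0.4,"ax":0,"ay":0,"az":0.25,"grip":-0.6},{"dx":-0.8,"dy":-0.45,"dz":-0.5,"ax":0,"ay":0,"az":0.3,"grip":-0.6}]'
python3 - <<'E'
from h import *
from rig import manip
s=manip.get_state();a=-.4;y=np.array([np.cos(a),np.sin(a),0]);Rt=np.c_[np.cross(y,[0,0,-1]),y,[0,0,-1]]
print(s["position"],s["width"],s["gripper_force"],rel(s,[.42,-.15,.32],Rt),rel(s,[.42,-.28,.32],Rt))
E
```

```text
clock: 3.57
position: [0.4862, 0.1104, 0.1792]
ee_rot: [0.002, 0.621, 0.784, 0.002]
contact_force: [1.2, -0.2, -0.9]
width: 0.0308
gripper_force: 30.3
clock: 3.98
position: [0.4223, -0.0625, 0.2704]
ee_rot: [-0.001, 0.789, 0.615, -0.0]
contact_force: [1.2, -0.2, -0.8]
width: 0.0305
gripper_force: 30.3
[ 0.4222583  -0.06245258  0.2703508 ] 0.030540450143124072 30.32337170880055 (array([-0.3418,  0.0762, -0.1987]), array([-0.001 ,  0.0001,  0.098 ])) (array([-0.8462,  0.2029, -0.1989]), array([-0.001 ,  0.0001,  0.098 ]))
```

```bash
python3 -m jog '[{"dx":-0.15,"dy":0.04,"dz":-0.1,"ax":0,"ay":0,"az":0.1,"grip":-0.6},{"dx":-0.3,"dy":0.08,"dz":-0.2,"ax":0,"ay":0,"az":0.1,"grip":-0.6},{"dx":-0.34,"dy":0.08,"dz":-0.2,"ax":0,"ay":0,"az":0.1,"grip":-0.6},{"dx":-0.34,"dy":0.08,"dz":-0.2,"ax":0,"ay":0,"az":0.1,"grip":-0.6},{"dx":-0.34,"dy":0.08,"dz":-0.2,"ax":0,"ay":0,"az":0.1,"grip":-0.6}]'
python3 -c "
from h import *
w=shot();pickle.dump(w,open('w3.pkl','wb'))"
python3 -m jog '[{"dx":-0.15,"dy":0.04,"dz":0,"ax":0,"ay":0,"az":0,"grip":-0.6},{"dx":-0.3,"dy":0.08,"dz":0,"ax":0,"ay":0,"az":0,"grip":-0.6},{"dx":-0.45,"dy":0.1,"dz":0,"ax":0,"ay":0,"az":0,"grip":-0.6},{"dx":-0.5,"dy":0.12,"dz":0,"ax":0,"ay":0,"az":0,"grip":-0.6},{"dx":-0.5,"dy":0.12,"dz":0,"ax":0,"ay":0,"az":0,"grip":-0.6}]'
python3 -m jog '[{"dx":0,"dy":0,"dz":0,"ax":0,"ay":0,"az":0,"grip":-0.6},{"dx":0,"dy":0,"dz":0,"ax":0,"ay":0,"az":0,"grip":-0.6},{"dx":0,"dy":0,"dz":0,"ax":0,"ay":0,"az":0,"grip":-0.6}]'
python3 - <<'E'
from h import *
w=shot();pickle.dump(w,open("w4.pkl","wb"));w3=pickle.load(open("w3.pkl","rb"))
print(w3["state"]["position"],w["state"]["position"],np.abs(w3["state"]["qd"]).max())
cv2.imwrite("pics/c4.png",cv2.resize(np.hstack([w3["img"][:,240:],w["img"][:,240:]])[:,:,::-1],(800,480)))
E
```

```text
clock: 4.4
position: [0.4239, -0.1494, 0.3199]
ee_rot: [-0.0, 0.834, 0.552, 0.0]
contact_force: [0.7, 1.6, -0.3]
width: 0.0307
gripper_force: 30.3
clock: 4.87
position: [0.4033, -0.2771, 0.3184]
ee_rot: [-0.001, 0.834, 0.553, -0.0]
contact_force: [0.6, 0.0, -0.8]
width: 0.0304
gripper_force: 30.3
clock: 5.12
position: [0.4037, -0.2738, 0.3195]
ee_rot: [-0.001, 0.832, 0.554, 0.0]
contact_force: [1.2, -0.1, 0.5]
width: 0.0302
gripper_force: 30.3
[ 0.42388498 -0.14940788  0.31994432] [ 0.40372926 -0.27384641  0.31952721] 0.03759441064199745
```

View pics/c4.png

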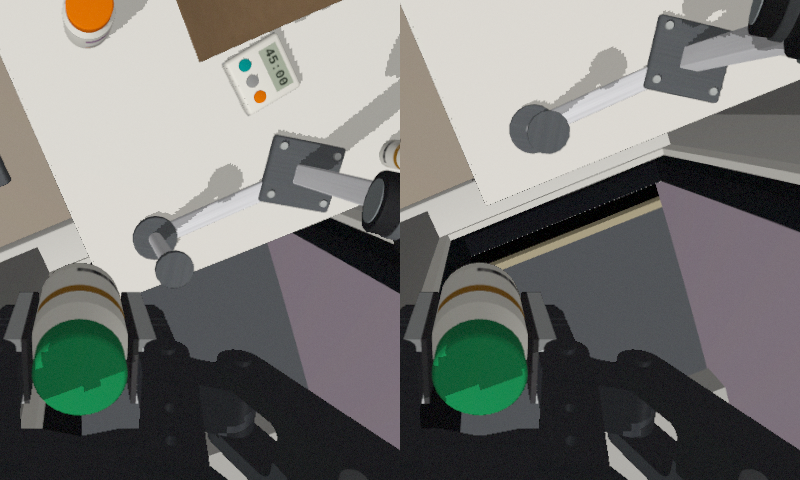

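Post top (dark disc) is at (414,270) in the first view and (388,132) in the second. The lens face is at about (617,203) and (603,18). Triangulating.

Run:
```python
from h import *
d=pickle.load(open("d0.pkl","rb"));t,s=d["top"],d["side"]
w3,w4=[pickle.load(open(f"w{i}.pkl","rb")) for i in (3,4)]
print("post",tri([(w3,(414,270)),(w4,(388,132))]),tri([(w3,(414,270)),(w4,(388,132)),(t,(463.2,300.9))]))
print("base",onz(w3,(395,238),.005),onz(w4,(377,128),.005))
print("lens w3+top",tri([(w3,(617,203)),(t,(458,222))]),tri([(w3,(617,203)),(s,(361,167))]))
# base plate corners (w3)
c=[np.array(onz(w3,(240+u,v),.006)) for u,v in [(277,135),(345,150),(329,211),(260,198)]]
c4=[np.array(onz(w4,(240+u-400,v),.006)) for u,v in [(660,14),(728,35),(715,103),(646,88)]]
for q in (c,c4): print(np.mean(q,0),[np.round(np.degrees(np.arctan2(*(q[i]-q[j])[[1,0]])),1) for i,j in ((1,0),(2,3),(0,3),(1,2))],[np.linalg.norm(q[i]-q[j]).round(3) for i,j in ((1,0),(2,3),(0,3),(1,2))])
# head top edges in top view, crop coords
f=lambda u,v:(270+u/3.4,165+v/3.4)
h=[onz(t,f(*p),.25) for p in [(683,60),(763,113),(713,200),(622,155)]]
print(np.round(h,3).tolist(),[np.round(np.degrees(np.arctan2(*(h[i]-h[j])[[1,0]])),1) for i,j in ((0,3),(1,2),(1,0),(2,3))])
cv2.imwrite("pics/c5.png",np.hstack([cv2.resize(t["img"][165:255,415:500],(400,424),interpolation=cv2.INTER_CUBIC),cv2.resize(w3["img"][140:270,510:640],(400,400),interpolation=cv2.INTER_CUBIC)[:, :] if 0 else cv2.resize(w3["img"][150:256,540:640],(400,424),interpolation=cv2.INTER_CUBIC)])[:,:,::-1])
```

```text
post (array([ 0.47950754, -0.24038627,  0.10900926]), [np.float64(0.1), np.float64(0.1)]) (array([ 0.47906301, -0.23995234,  0.10949832]), [np.float64(0.4), np.float64(0.6), np.float64(1.0)])
base [ 0.48022668 -0.24061997  0.005     ] [ 0.48429688 -0.24141842  0.005     ]
lens w3+top (array([ 0.63555852, -0.22311122,  0.16923374]), [np.float64(1.4), np.float64(1.4)]) (array([ 0.61539303, -0.20835945,  0.2029496 ]), [np.float64(1.3), np.float64(1.3)])
[ 0.66113962 -0.23552001  0.006     ] [np.float64(-33.1), np.float64(-32.7), np.float64(57.8), np.float64(60.6)] [np.float64(0.083), np.float64(0.086), np.float64(0.071), np.float64(0.07)]
[ 0.65725084 -0.23558171  0.006     ] [np.float64(-35.5), np.float64(-32.3), np.float64(60.6), np.float64(62.3)] [np.float64(0.078), np.float64(0.079), np.float64(0.074), np.float64(0.07)]
[[0.696, -0.231, 0.25], [0.665, -0.275, 0.25], [0.615, -0.242, 0.25], [0.641, -0.192, 0.25]] [np.float64(-35.0), np.float64(-32.9), np.float64(-125.4), np.float64(-117.7)]
```

View pics/c5.png

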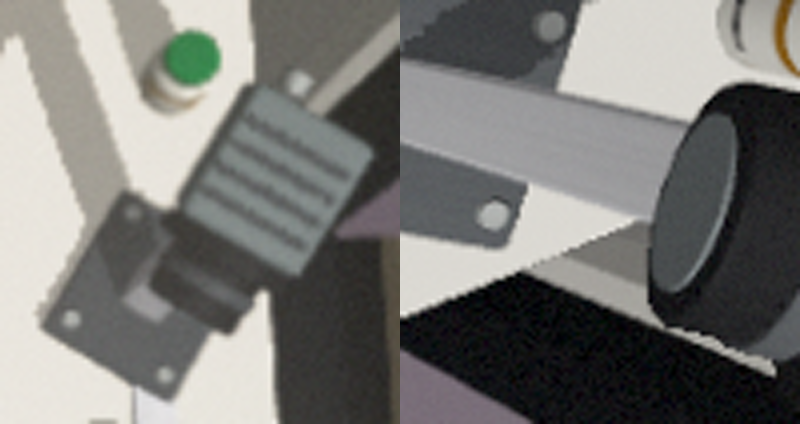

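Post top is (0.479,−0.240,0.1095), which agrees with the 110 mm given. The lens is near (0.615,−0.208) with axis yaw about −34°, which puts the view spot about 105 mm from the post against 104 expected. Now placing the vial.

Run:
```python
from h import *
from rig import manip
s=manip.get_state();print(rel(s,[.4793,-.2402,.20]),rel(s,[.4793,-.2402,.1245]))
t=pickle.load(open("d0.pkl","rb"));w3=pickle.load(open("w3.pkl","rb"))
print("lens",onz(w3,(614,200.8),.2046),tri([(w3,(614,200.8)),(t["side"],(361,167))]))
```

```text
(array([0.2412, 0.2266, 0.479 ]), array([0., 0., 0.])) (array([0.2409, 0.2266, 0.781 ]), array([0., 0., 0.]))
lens [ 0.61120057 -0.20516244  0.2046    ] (array([ 0.6137269 , -0.2056109 ,  0.20396261]), [np.float64(1.8), np.float64(1.8)])
```

```bash
python3 -m jog '[{"dx":0.1,"dy":0.1,"dz":0.1,"ax":0,"ay":0,"az":0,"grip":-0.6},{"dx":0.2,"dy":0.2,"dz":0.2,"ax":0,"ay":0,"az":0,"grip":-0.6},{"dx":0.24,"dy":0.227,"dz":0.33,"ax":0,"ay":0,"az":0,"grip":-0.6},{"dx":0.24,"dy":0.227,"dz":0.43,"ax":0,"ay":0,"az":0,"grip":-0.6},{"dx":0.24,"dy":0.227,"dz":0.5,"ax":0,"ay":0,"az":0,"grip":-0.6}]'
python3 -m jog '[{"dx":0,"dy":0,"dz":0,"ax":0,"ay":0,"az":0,"grip":-0.6},{"dx":0,"dy":0,"dz":0,"ax":0,"ay":0,"az":0,"grip":-0.6},{"dx":0,"dy":0,"dz":0,"ax":0,"ay":0,"az":0,"grip":-0.6}]'
python3 - <<'E'
from h import *
w=shot();pickle.dump(w,open("w5.pkl","wb"));s=w["state"]
print(s["position"],s["ee_rot"],rel(s,[.4793,-.2402,.1245]))
b,_=blob(w["img"],(50,90,40),(85,255,255));print(b[:2])
M=T(s);print("held vial axis expected px",proj(w,M[:3,3]+[0,0,.042-.0005]))
print("post proj",proj(w,[.4793,-.2402,.11]))
E
```

```text
clock: 5.58
position: [0.4789, -0.2397, 0.1919]
ee_rot: [-0.002, 0.832, 0.555, -0.001]
contact_force: [-0.4, 0.2, -1.1]
width: 0.0303
gripper_force: 30.3
clock: 5.83
position: [0.4799, -0.2426, 0.1961]
ee_rot: [0.001, 0.833, 0.554, 0.001]
contact_force: [0.6, 0.0, -0.2]
width: 0.0305
gripper_force: 30.3
[ 0.47991232 -0.24255917  0.19613399] [1.18033404e-03 8.32768544e-01 5.53619724e-01 5.99263667e-04] (array([ 0.0078, -0.0067,  0.2865]), array([0., 0., 0.]))
[([319.2, 367.5], [271, 319, 97, 96, 7283])]
held vial axis expected px [318.84416178 379.60017243]
post proj [315.95698469 242.3139763 ]
```

```bash
python3 -m jog '[{"dx":0.003,"dy":-0.007,"dz":0.08,"ax":0,"ay":0,"az":0,"grip":-0.6},{"dx":0.003,"dy":-0.007,"dz":0.16,"ax":0,"ay":0,"az":0,"grip":-0.6},{"dx":0.003,"dy":-0.007,"dz":0.22,"ax":0,"ay":0,"az":0,"grip":-0.6},{"dx":0.003,"dy":-0.007,"dz":0.26,"ax":0,"ay":0,"az":0,"grip":-0.6},{"dx":0.003,"dy":-0.007,"dz":0.27,"ax":0,"ay":0,"az":0,"grip":-0.6}]'
python3 -m jog '[{"dx":0,"dy":0,"dz":0.005,"ax":0,"ay":0,"az":0,"grip":-0.6},{"dx":0,"dy":0,"dz":0.01,"ax":0,"ay":0,"az":0,"grip":-0.6},{"dx":0,"dy":0,"dz":0.015,"ax":0,"ay":0,"az":0,"grip":-0.6},{"dx":0,"dy":0,"dz":0.015,"ax":0,"ay":0,"az":0,"grip":-0.6}]'
python3 - <<'E'
from h import *
w=shot();pickle.dump(w,open("w6.pkl","wb"));s=w["state"]
print(s["position"],s["ee_rot"],rel(s,[.4793,-.2402,.1245]),s["contact_force"])
E
```

```text
clock: 6.3
position: [0.4775, -0.2412, 0.1268]
ee_rot: [-0.0, 0.833, 0.553, -0.0]
contact_force: [0.0, 0.0, -0.5]
width: 0.0306
gripper_force: 30.3
clock: 6.63
position: [0.4782, -0.2415, 0.1241]
ee_rot: [0.001, 0.833, 0.553, 0.0]
contact_force: [-0.1, -0.5, -0.1]
width: 0.0305
gripper_force: 30.4
[ 0.47821674 -0.24153209  0.12408854] [7.62300625e-04 8.32963471e-01 5.53327344e-01 3.55503698e-04] (array([ 0.0066,  0.0019, -0.0016]), array([0., 0., 0.])) [-0.11459327 -0.45658133 -0.14937022]
```

```bash
python3 -m jog '[{"dx":0,"dy":0,"dz":0.002,"ax":0,"ay":0,"az":0,"grip":-0.6},{"dx":0,"dy":0,"dz":0.004,"ax":0,"ay":0,"az":0,"grip":-0.6},{"dx":0,"dy":0,"dz":0.004,"ax":0,"ay":0,"az":0,"grip":-0.6}]'
python3 -m jog '[{"dx":0,"dy":0,"dz":0.002,"ax":0,"ay":0,"az":0,"grip":-0.6},{"dx":0,"dy":0,"dz":0.004,"ax":0,"ay":0,"az":0,"grip":-0.6},{"dx":0,"dy":0,"dz":0.004,"ax":0,"ay":0,"az":0,"grip":-0.6}]'
```

```text
clock: 6.93
position: [0.4783, -0.2416, 0.124]
ee_rot: [0.001, 0.833, 0.553, 0.0]
contact_force: [-1.0, 0.3, 7.4]
width: 0.0305
gripper_force: 31.2
clock: 7.18
position: [0.4782, -0.2416, 0.124]
ee_rot: [0.001, 0.833, 0.553, 0.0]
contact_force: [-3.1, 1.0, 12.9]
width: 0.0304
gripper_force: 31.8
```

Contact is made. Back off 1 mm and open.

```bash
python3 -m jog '[{"dx":0,"dy":0,"dz":-0.005,"ax":0,"ay":0,"az":0,"grip":-0.6},{"dx":0,"dy":0,"dz":-0.005,"ax":0,"ay":0,"az":0,"grip":-0.2},{"dx":0,"dy":0,"dz":-0.005,"ax":0,"ay":0,"az":0,"grip":0},{"dx":0,"dy":0,"dz":-0.005,"ax":0,"ay":0,"az":0,"grip":0.2},{"dx":0,"dy":0,"dz":-0.005,"ax":0,"ay":0,"az":0,"grip":0.3}]'
python3 -m jog '[{"dx":0,"dy":0,"dz":0,"ax":0,"ay":0,"az":0,"grip":0.4},{"dx":0,"dy":0,"dz":0,"ax":0,"ay":0,"az":0,"grip":0.4},{"dx":0,"dy":0,"dz":0,"ax":0,"ay":0,"az":0,"grip":0.4},{"dx":0,"dy":0,"dz":0,"ax":0,"ay":0,"az":0,"grip":0.4},{"dx":0,"dy":0,"dz":0,"ax":0,"ay":0,"az":0,"grip":0.4}]'
python3 -m jog '[{"dx":0,"dy":0,"dz":-0.1,"ax":0,"ay":0,"az":0,"grip":0.4},{"dx":0,"dy":0,"dz":-0.25,"ax":0,"ay":0,"az":0,"grip":0.4},{"dx":0,"dy":0,"dz":-0.4,"ax":0,"ay":0,"az":0,"grip":0.4},{"dx":0,"dy":0,"dz":-0.55,"ax":0,"ay":0,"az":0,"grip":0.4},{"dx":0,"dy":0,"dz":-0.65,"ax":0,"ay":0,"az":0,"grip":0.4}]'
python3 -m jog '[{"dx":0.0,"dy":-0.2,"dz":0,"ax":0,"ay":0,"az":0,"grip":0.4},{"dx":0,"dy":-0.4,"dz":0,"ax":0,"ay":0,"az":0,"grip":0.4},{"dx":0,"dy":-0.4,"dz":0,"ax":0,"ay":0,"az":0,"grip":0.4},{"dx":0,"dy":-0.4,"dz":0,"ax":0,"ay":0,"az":0,"grip":0.4}]'
python3 - <<'E'
from h import *
w=shot();pickle.dump(w,open("w7.pkl","wb"));s=w["state"]
from rig import manip
s2=manip.get_image("side");s2["img"]=s2["img"];pickle.dump(s2,open("s7.pkl","wb"))
t=manip.get_image("top");pickle.dump(t,open("t7.pkl","wb"))
print(s["position"],w["state"]["qd"].max())
for d in (w,t,s2): print(blob(d["img"],(50,90,40),(85,255,255),n=4)[0],proj(d,[.4793,-.2402,.162]),proj(d,[.4793,-.2402,.11]))
cv2.imwrite("pics/c7.png",np.hstack([w["img"][:,:,::-1][:, 200:],cv2.resize(s2["img"][100:340,340:500],(320,480))[:,:,::-1]]))
E
```

```text
clock: 7.6
position: [0.4776, -0.2411, 0.1223]
ee_rot: [-0.0, 0.833, 0.553, -0.0]
contact_force: [-0.2, -0.5, -0.5]
width: 0.0558
gripper_force: 0.0
clock: 8.02
position: [0.4777, -0.2412, 0.1225]
ee_rot: [-0.0, 0.833, 0.553, 0.0]
contact_force: [0.3, -0.1, -0.6]
width: 0.0596
gripper_force: 0.0
clock: 8.43
position: [0.4785, -0.2417, 0.289]
ee_rot: [0.002, 0.833, 0.553, 0.001]
contact_force: [1.7, -0.3, 0.4]
width: 0.06
gripper_force: 0.0
clock: 8.77
position: [0.3819, -0.2003, 0.2856]
ee_rot: [-0.001, 0.833, 0.553, -0.0]
contact_force: [-0.1, -0.2, -0.6]
width: 0.0597
gripper_force: 0.0
[ 0.38193408 -0.20034042  0.28561592] 0.05854657025203681
[([475.1, 228.5], [454, 208, 43, 42, 1413])] [476.29962059 227.44641548] [452.65868988 210.55930764]
[([470.7, 299.2], [465, 294, 13, 12, 128]), ([455.4, 176.7], [450, 172, 12, 11, 91]), ([305.2, 273.5], [296, 271, 19, 5, 69])] [470.24066128 298.69026878] [463.63138244 300.39767957]
[([421.0, 188.7], [416, 185, 11, 8, 67]), ([332.7, 313.4], [328, 308, 10, 12, 59]), ([522.5, 338.0], [522, 338, 2, 1, 2]), ([533.0, 351.5], [533, 351, 1, 2, 2])] [420.71149313 187.26889352] [419.52427678 207.28362852]
```

View pics/c7.png

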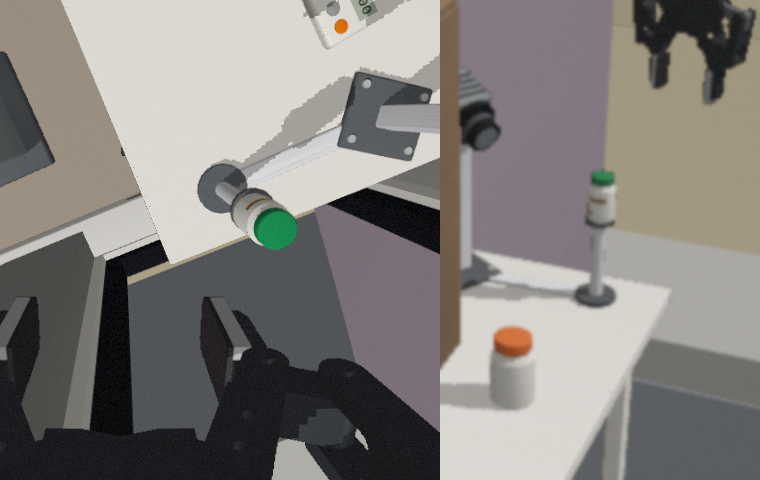

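The vial stands upright on the post: cap at (475,228), within 2 px of prediction in all three views. Side shows the lens face at about (363,167). I take two close views of the camera head.

```bash
python3 -m jog '[{"dx":0,"dy":0.1,"dz":-0.1,"ax":0,"ay":0,"az":0,"grip":0.4},{"dx":0,"dy":0.25,"dz":-0.2,"ax":0,"ay":0,"az":0,"grip":0.4},{"dx":0,"dy":0.4,"dz":-0.24,"ax":0,"ay":0,"az":0,"grip":0.4},{"dx":0,"dy":0.4,"dz":-0.24,"ax":0,"ay":0,"az":0,"grip":0.4},{"dx":0,"dy":0.4,"dz":-0.24,"ax":0,"ay":0,"az":0,"grip":0.4}]'
python3 -c "
from h import *
w=shot();pickle.dump(w,open('w8.pkl','wb'))"
python3 -m jog '[{"dx":0.15,"dy":-0.05,"dz":0,"ax":0,"ay":0,"az":0,"grip":0.4},{"dx":0.3,"dy":-0.1,"dz":0,"ax":0,"ay":0,"az":0,"grip":0.4},{"dx":0.4,"dy":-0.1,"dz":0,"ax":0,"ay":0,"az":0,"grip":0.4},{"dx":0.4,"dy":-0.1,"dz":0,"ax":0,"ay":0,"az":0,"grip":0.4},{"dx":0.4,"dy":-0.1,"dz":0,"ax":0,"ay":0,"az":0,"grip":0.4}]'
python3 - <<'E'
from h import *
w=shot();pickle.dump(w,open("w9.pkl","wb"));w8=pickle.load(open("w8.pkl","rb"))
print(w8["state"]["position"],w8["state"]["qd"].max(),w["state"]["position"])
P=[proj(x,[.613,-.2055,.2046]) for x in (w8,w)];print(P)
def crop(x,p):
    u,v=int(np.clip(p[0],100,540)),int(np.clip(p[1],100,380));print(u-100,v-100);return cv2.resize(x["img"][v-100:v+100,u-100:u+100],(400,400),interpolation=cv2.INTER_CUBIC)
cv2.imwrite("pics/c9.png",np.hstack([crop(w8,P[0]),crop(w,P[1])])[:,:,::-1])
E
```

```text
clock: 9.33
position: [0.481, -0.2428, 0.344]
ee_rot: [-0.0, 0.833, 0.554, 0.0]
contact_force: [0.6, -0.4, -0.8]
width: 0.0597
gripper_force: 0.0
clock: 9.8
position: [0.4929, -0.1382, 0.3448]
ee_rot: [-0.0, 0.832, 0.554, -0.0]
contact_force: [-0.7, 0.1, -0.2]
width: 0.0598
gripper_force: 0.0
[ 0.4809585  -0.24282809  0.34399104] 0.07927339647698711 [ 0.49289713 -0.13818697  0.34481695]
[array([482.62680195,  96.93353548]), array([507.98558021, 244.10755881])]
382 0
407 144
```

View pics/c9.png

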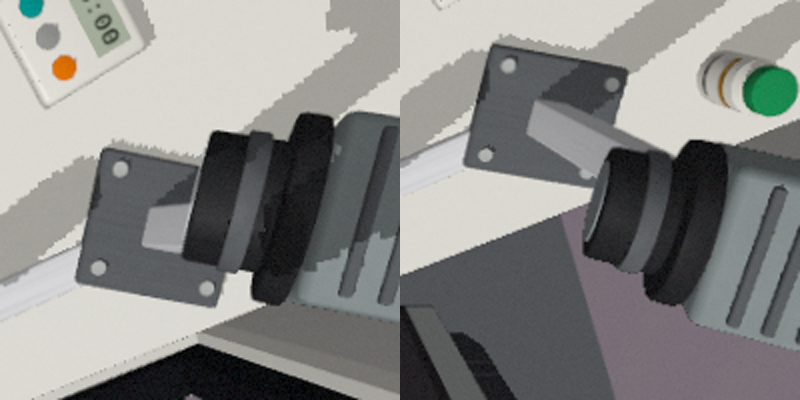

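Front rim centre is at (481,97.5) in the first view and about (505.5,245.5) in the second. The base-plate edges are clear enough to give the axis yaw.

Run:
```python
from h import *
d=pickle.load(open("d0.pkl","rb"));w3,w8,w9,s7=[pickle.load(open(f"{i}.pkl","rb")) for i in ("w3","w8","w9","s7")]
f8=lambda u,v:(382+u/2,v/2); f9=lambda u,v:(407+(u-400)/2,144+v/2)
L,e=tri([(w8,f8(198,195)),(w9,f9(597,200)),(w3,(614,200.8)),(s7,(363,167))]);print("lens",L,e)
print("lens w8w9",tri([(w8,f8(198,195)),(w9,f9(597,200))]))
F,e=tri([(w8,f8(280,207)),(w9,f9(674,218))]);print("flange",F,e,np.degrees(np.arctan2(F[1]-L[1],F[0]-L[0])),np.degrees(np.arcsin((F-L)[2]/np.linalg.norm(F-L))))
ya=lambda a,b:np.degrees(np.arctan2(*(b-a)[[1,0]]))
q=[onz(w9,f9(*p),.006) for p in [(493,43),(628,68),(465,165)]];print(ya(q[0],q[1]),ya(q[2],q[0])-90)
q=[onz(w8,f8(*p),.006) for p in [(103,148),(78,280),(218,306)]];print(ya(q[1],q[2]),ya(q[1],q[0])-90)
p=np.array([.4793,-.2402])
for y in (-31,-33,-35):
    v=L[:2]-.1221*np.array([np.cos(np.radians(y)),np.sin(np.radians(y))]);print(y,v,np.linalg.norm(v-p))
```

```text
lens [ 0.61085648 -0.20491438  0.20557095] [np.float64(0.7), np.float64(0.6), np.float64(0.3), np.float64(0.7)]
lens w8w9 (array([ 0.61215372, -0.20556128,  0.20294935]), [np.float64(0.3), np.float64(0.3)])
flange [ 0.6327675  -0.21796807  0.21352822] [np.float64(0.1), np.float64(0.1)] -30.784755907252432 17.32750021166344
-32.09085230467023 -31.02859271167889
-32.16432178650996 -30.55495831512401
-31 [ 0.50619635 -0.14202823] 0.1017895340442795
-33 [ 0.5084548  -0.13841396] 0.10587918103698388
-35 [ 0.51083801 -0.1348807 ] 0.10993998882495151
```

Yaw −32° gives a view spot of (0.507,−0.140,0.16), 104 mm from the post as specified. Now to the plate.

Run:
```python
from h import *
from rig import manip
s=manip.get_state();a=np.radians(19);y=np.array([np.cos(a),np.sin(a),0]);Rt=np.c_[np.cross(y,[0,0,-1]),y,[0,0,-1]]
print(rel(s,[.44,.05,.32],Rt)); print(rel(s,[.47,.25,.25],Rt))
```

```text
(array([ 0.6162, -0.4874,  0.099 ]), array([-6.000e-04,  4.000e-04, -4.639e-01]))
(array([ 1.4006, -0.6859,  0.3785]), array([-6.000e-04,  4.000e-04, -4.639e-01]))
```

```bash
python3 -m jog '[{"dx":0.1,"dy":-0.1,"dz":0,"ax":0,"ay":0,"az":-0.07,"grip":0.4},{"dx":0.25,"dy":-0.2,"dz":0.05,"ax":0,"ay":0,"az":-0.14,"grip":0.4},{"dx":0.37,"dy":-0.3,"dz":0.05,"ax":0,"ay":0,"az":-0.2,"grip":0.4},{"dx":0.5,"dy":-0.4,"dz":0.1,"ax":0,"ay":0,"az":-0.23,"grip":0.4},{"dx":0.62,"dy":-0.49,"dz":0.1,"ax":0,"ay":0,"az":-0.23,"grip":0.4}]'
python3 - <<'E'
from h import *
from rig import manip
s=manip.get_state();a=np.radians(19);y=np.array([np.cos(a),np.sin(a),0]);Rt=np.c_[np.cross(y,[0,0,-1]),y,[0,0,-1]]
print(rel(s,[.47,.25,.25],Rt))
E
```

```text
clock: 10.27
position: [0.4388, 0.051, 0.3184]
ee_rot: [-0.001, 0.721, 0.693, -0.001]
contact_force: [0.8, -0.1, -0.9]
width: 0.06
gripper_force: 0.0
(array([0.8003, 0.0949, 0.2728]), array([-1.900e-03,  1.000e-04, -2.355e-01]))
```

```bash
python3 -m jog '[{"dx":0.15,"dy":0,"dz":0.05,"ax":0,"ay":0,"az":-0.07,"grip":0.4},{"dx":0.3,"dy":0.05,"dz":0.1,"ax":0,"ay":0,"az":-0.14,"grip":0.4},{"dx":0.45,"dy":0.05,"dz":0.15,"ax":0,"ay":0,"az":-0.2,"grip":0.4},{"dx":0.6,"dy":0.1,"dz":0.2,"ax":0,"ay":0,"az":-0.235,"grip":0.4},{"dx":0.7,"dy":0.1,"dz":0.25,"ax":0,"ay":0,"az":-0.235,"grip":0.4}]'
python3 -m jog '[{"dx":0.1,"dy":0,"dz":0.02,"ax":0,"ay":0,"az":0,"grip":0.4},{"dx":0.1,"dy":0,"dz":0.02,"ax":0,"ay":0,"az":0,"grip":0.4},{"dx":0.1,"dy":0,"dz":0.02,"ax":0,"ay":0,"az":0,"grip":0.4}]'
python3 - <<'E'
from h import *
w=shot();pickle.dump(w,open("w10.pkl","wb"));print(w["state"]["position"],w["state"]["qd"].max())
p=proj(w,[.505,.31,.09]);print(p)
cv2.imwrite("pics/c10.png",cv2.resize(w["img"],(800,600),interpolation=cv2.INTER_CUBIC)[:,:,::-1])
E
```

```text
clock: 10.68
position: [0.4741, 0.2269, 0.2568]
ee_rot: [0.001, 0.58, 0.815, 0.001]
contact_force: [1.2, -0.0, 0.3]
width: 0.0596
gripper_force: 0.0
clock: 10.93
position: [0.4638, 0.2482, 0.2518]
ee_rot: [-0.0, 0.58, 0.815, -0.001]
contact_force: [0.5, 0.6, 0.3]
width: 0.0598
gripper_force: 0.0
[0.46375965 0.24818739 0.25175331] -0.0005980828284837743
[401.47210737 154.96279848]
```

View pics/c10.png

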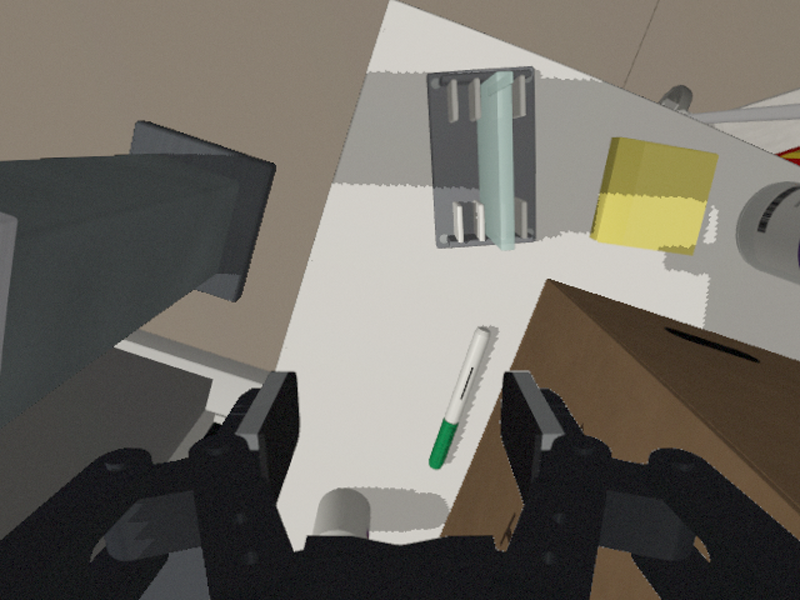

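The plate stands in the rack at original pixels about x 384–411, y 58–199, and its top edge is the right strip. I measure the strip numerically from the picture.

Run:
```python
from h import *
w=pickle.load(open("w10.pkl","rb"))
hsv=cv2.cvtColor(w["img"],cv2.COLOR_RGB2HSV)
for v in (56,60,65,80,100,130,160,185,195,198,200,202):
    print(v,[ (u,*map(int,hsv[v,u])) for u in range(380,418,2)] if v in(80,160) else "", [int(x) for x in w["img"][v,380:418,1]])
```

```text
56  [110, 112, 107, 109, 111, 111, 112, 112, 113, 115, 115, 119, 120, 119, 117, 107, 108, 102, 101, 100, 103, 101, 104, 100, 104, 108, 111, 113, 103, 89, 84, 81, 88, 78, 80, 76, 90, 73]
60  [85, 82, 85, 85, 86, 87, 85, 84, 87, 83, 85, 84, 92, 120, 155, 159, 163, 177, 187, 185, 181, 180, 179, 175, 171, 171, 168, 169, 174, 176, 122, 78, 84, 85, 87, 89, 119, 129]
65  [146, 155, 154, 147, 66, 67, 85, 125, 147, 148, 151, 153, 154, 155, 158, 160, 161, 165, 169, 167, 167, 168, 166, 169, 167, 166, 169, 168, 177, 180, 145, 112, 106, 107, 105, 118, 140, 153]
80 [(380, 17, 12, 144), (382, 15, 13, 158), (384, 66, 9, 135), (386, 82, 31, 148), (388, 78, 31, 150), (390, 81, 27, 150), (392, 78, 25, 156), (394, 78, 25, 156), (396, 79, 27, 161), (398, 79, 22, 193), (400, 78, 23, 189), (402, 78, 25, 182), (404, 78, 26, 177), (406, 78, 25, 173), (408, 79, 22, 163), (410, 20, 14, 109), (412, 21, 16, 112), (414, 36, 12, 109), (416, 23, 15, 137)] [141, 154, 154, 152, 135, 144, 148, 147, 150, 151, 150, 154, 156, 155, 156, 160, 161, 164, 193, 191, 189, 187, 182, 179, 177, 175, 173, 171, 163, 139, 107, 108, 1
[... 1257 characters left out ...]
5, 159, 160, 163, 168, 174, 193, 193, 194, 190, 191, 191, 190, 188, 185, 183, 182, 194, 203, 203, 203, 202, 204]
198  [207, 206, 207, 206, 206, 205, 206, 207, 206, 208, 206, 208, 206, 207, 206, 208, 206, 207, 202, 186, 181, 197, 200, 197, 197, 194, 193, 190, 188, 186, 185, 185, 196, 206, 207, 208, 206, 206]
200  [207, 206, 207, 207, 206, 206, 207, 207, 206, 207, 206, 206, 206, 207, 206, 207, 206, 206, 207, 206, 203, 196, 202, 197, 190, 193, 197, 188, 196, 207, 206, 205, 205, 207, 206, 206, 206, 207]
202  [208, 206, 206, 206, 207, 207, 206, 206, 206, 206, 206, 207, 206, 207, 206, 208, 206, 204, 205, 207, 207, 208, 207, 206, 206, 207, 207, 206, 205, 207, 207, 205, 205, 206, 207, 206, 206, 206]
```

Run:
```python
from h import *
w=pickle.load(open("w10.pkl","rb"));d=pickle.load(open("d0.pkl","rb"));s=d["side"]
C=np.array([onz(w,p,.09) for p in [(397,58.3),(408.7,58.3),(400.7,199.5),(411.9,199.5)]]);print(C.round(4))
print("len",np.linalg.norm(C[0]-C[2]),np.linalg.norm(C[1]-C[3]),"wid",np.linalg.norm(C[0]-C[1]),np.linalg.norm(C[2]-C[3]))
a,b=(C[0]+C[1])/2,(C[2]+C[3])/2;m=(a+b)/2;v=(a-b);print("mid",m,"yaw",np.degrees(np.arctan2(v[1],v[0])))
print("hi chk",tri([(w,(403,58.3)),(s,(302,377.4))]),tri([(w,(406.3,199.5)),(s,(306,339))]))
y=np.array([v[1],-v[0],0]);y/=np.linalg.norm(y);y*=np.sign(y[0]);Rt=np.c_[np.cross(y,[0,0,-1]),y,[0,0,-1]]
S=w["state"];print(rel(S,[m[0],m[1],.12],Rt),rel(S,[m[0],m[1],.0573],Rt))
```

```text
[[0.4776 0.3704 0.09  ]
 [0.4852 0.3732 0.09  ]
 [0.5168 0.2794 0.09  ]
 [0.5247 0.2821 0.09  ]]
len 0.09915826377864366 0.09926027667829389 wid 0.008097087415608075 0.008406827745530879
mid [0.50107319 0.32626738 0.09      ] yaw 113.3966765685873
hi chk (array([0.48077013, 0.37199688, 0.08672347]), [np.float64(1.2), np.float64(1.2)]) (array([0.52077584, 0.27961809, 0.08418225]), [np.float64(1.6), np.float64(1.6)])
(array([0.2468, 0.2442, 0.5263]), array([-0.0012,  0.0006, -0.0478])) (array([0.2471, 0.2447, 0.7771]), array([-0.0012,  0.0006, -0.0478]))
```

The plate measures 99×8 mm with its top at about 0.087 m, all consistent with the text. Going above it.

```bash
python3 -m jog '[{"dx":0.12,"dy":0.12,"dz":0.1,"ax":0,"ay":0,"az":-0.048,"grip":0.2},{"dx":0.247,"dy":0.244,"dz":0.2,"ax":0,"ay":0,"az":-0.048,"grip":0},{"dx":0.247,"dy":0.244,"dz":0.33,"ax":0,"ay":0,"az":-0.048,"grip":0},{"dx":0.247,"dy":0.244,"dz":0.45,"ax":0,"ay":0,"az":-0.048,"grip":0},{"dx":0.247,"dy":0.244,"dz":0.5,"ax":0,"ay":0,"az":-0.048,"grip":0}]' 40
python3 -m jog '[{"dx":0,"dy":0,"dz":0,"ax":0,"ay":0,"az":0,"grip":0},{"dx":0,"dy":0,"dz":0,"ax":0,"ay":0,"az":0,"grip":0}]'
python3 - <<'E'
from h import *
w=shot();pickle.dump(w,open("w11.pkl","wb"));s=w["state"]
y=np.array([.9178,.3971,0]);y/=np.linalg.norm(y);Rt=np.c_[np.cross(y,[0,0,-1]),y,[0,0,-1]]
print(s["position"],rel(s,[.5010,.3261,.055],Rt))
x=Rt[:,0];m=np.array([.5010,.3261,.088])
P=[proj(w,m+k*x) for k in (-.04,0,.03,.0505)];print(P)
for p in P[1:]:
    v=int(p[1])
    if 0<=v<480: r=w["img"][v,int(p[0])-40:int(p[0])+40];print(v,int(p[0])-40,cv2.cvtColor(r[None],cv2.COLOR_RGB2HSV)[0,:,0].tolist() if 0 else r[:,1].tolist())
E
```

```text
clock: 11.4
position: [0.5004, 0.3246, 0.1234]
ee_rot: [-0.001, 0.55, 0.835, -0.003]
contact_force: [-1.4, 0.3, -0.4]
width: 0.0431
gripper_force: 0.0
clock: 11.57
position: [0.5022, 0.3254, 0.1277]
ee_rot: [0.0, 0.55, 0.835, -0.0]
contact_force: [0.5, -0.7, 0.7]
width: 0.0425
gripper_force: 0.0
[0.50222387 0.32536831 0.12772427] (array([ 0.0048, -0.0032,  0.2909]), array([-0.0003,  0.0004, -0.0017]))
[array([317.93796936, 347.41861476]), array([317.65804561, 272.41593663]), array([317.43187667, 209.73423454]), array([317.27013784, 163.66722919])]
272 277 [125, 124, 126, 126, 125, 153, 145, 127, 116, 114, 113, 102, 87, 88, 82, 82, 83, 86, 83, 85, 84, 84, 84, 83, 82, 84, 84, 108, 157, 143, 124, 114, 183, 191, 186, 184, 183, 182, 182, 180, 179, 177, 176, 175, 174, 173, 173, 171, 169, 150, 111, 113, 116, 117, 113, 103, 83, 85, 87, 87, 87, 86, 88, 87, 83, 88, 83, 88, 85, 89, 86, 90, 111, 111, 112, 113, 114, 116, 90, 88]
209 277 [86, 85, 87, 86, 80, 83, 85, 84, 85, 83, 87, 87, 86, 87, 83, 88, 84, 88, 86, 86, 84, 85, 87, 85, 88, 85, 88, 85, 84, 84, 84, 124, 197, 185, 187, 184, 184, 181, 180, 180, 180, 177, 176, 175, 174, 172, 172, 171, 170, 163, 95, 85, 85, 84, 86, 84, 84, 84, 86, 84, 82, 84, 83, 85, 83, 87, 86, 87, 86, 86, 86, 85, 84, 84, 88, 86, 84, 88, 86, 86]
163 277 [153, 153, 154, 146, 132, 112, 108, 109, 108, 92, 84, 84, 83, 82, 85, 85, 84, 83, 82, 86, 83, 84, 85, 85, 86, 138, 149, 154, 156, 152, 146, 141, 149, 143, 142, 143, 140, 142, 139, 138, 136, 134, 133, 134, 133, 132, 129, 128, 141, 155, 124, 125, 128, 154, 152, 154, 147, 134, 84, 82, 86, 82, 85, 82, 85, 86, 83, 82, 87, 85, 87, 84, 81, 86, 109, 109, 110, 110, 138, 147]
```

The top-edge strip is centred to within 0.2 px of prediction. Descend and grip.

```bash
python3 -m jog '[{"dx":0.005,"dy":-0.003,"dz":0.08,"ax":0,"ay":0,"az":0,"grip":0},{"dx":0.005,"dy":-0.003,"dz":0.17,"ax":0,"ay":0,"az":0,"grip":0},{"dx":0.005,"dy":-0.003,"dz":0.25,"ax":0,"ay":0,"az":0,"grip":0},{"dx":0.005,"dy":-0.003,"dz":0.29,"ax":0,"ay":0,"az":0,"grip":0},{"dx":0.005,"dy":-0.003,"dz":0.29,"ax":0,"ay":0,"az":0,"grip":0}]' 40
python3 -m jog '[{"dx":0,"dy":0,"dz":0,"ax":0,"ay":0,"az":0,"grip":0},{"dx":0,"dy":0,"dz":0,"ax":0,"ay":0,"az":0,"grip":0}]'
python3 - <<'E'
from h import *
w=shot();pickle.dump(w,open("w12.pkl","wb"));s=w["state"]
y=np.array([.9178,.3971,0]);y/=np.linalg.norm(y);Rt=np.c_[np.cross(y,[0,0,-1]),y,[0,0,-1]]
print(s["position"],rel(s,[.5010,.3261,.055],Rt))
x=Rt[:,0];m=np.array([.5010,.3261,.088])
for k in (0,.03):
    p=proj(w,m+k*x);v=int(p[1]);print(p,v,int(p[0])-40,w["img"][v,int(p[0])-40:int(p[0])+40,1].tolist())
E
```

```text
clock: 12.03
position: [0.5001, 0.3269, 0.0548]
ee_rot: [-0.0, 0.55, 0.835, -0.001]
contact_force: [-1.3, 0.2, 1.0]
width: 0.0427
gripper_force: 0.0
clock: 12.2
position: [0.5017, 0.3283, 0.0571]
ee_rot: [0.001, 0.549, 0.836, 0.002]
contact_force: [-0.2, 0.6, 0.5]
width: 0.0426
gripper_force: 0.0
[0.50171363 0.32828095 0.05707528] (array([-0.0069, -0.0061,  0.0083]), array([ 0.0024, -0.0001, -0.0006]))
[314.8686263  363.36811185] 363 274 [115, 114, 112, 112, 92, 75, 77, 73, 77, 75, 76, 76, 78, 73, 79, 77, 76, 75, 76, 76, 74, 121, 216, 226, 226, 221, 213, 195, 206, 201, 194, 193, 191, 189, 190, 190, 186, 186, 186, 185, 182, 183, 181, 180, 182, 181, 179, 178, 178, 177, 178, 176, 175, 172, 143, 139, 156, 161, 161, 162, 154, 145, 107, 76, 75, 77, 75, 77, 74, 77, 75, 76, 73, 77, 77, 75, 74, 76, 76, 74]
[314.46301574 272.68609894] 272 274 [133, 131, 130, 133, 131, 131, 129, 130, 131, 130, 131, 132, 133, 131, 131, 131, 133, 131, 131, 132, 133, 131, 131, 134, 132, 133, 165, 209, 200, 197, 196, 195, 194, 194, 193, 193, 192, 187, 188, 186, 184, 187, 183, 183, 183, 182, 181, 179, 178, 179, 178, 175, 177, 176, 168, 125, 90, 90, 91, 91, 91, 92, 92, 90, 90, 93, 93, 91, 90, 90, 91, 93, 91, 92, 90, 91, 91, 91, 92, 89]
```

```bash
python3 -m jog '[{"dx":-0.007,"dy":-0.006,"dz":0.008,"ax":0,"ay":0,"az":0,"grip":0},{"dx":-0.007,"dy":-0.006,"dz":0.008,"ax":0,"ay":0,"az":0,"grip":-0.4},{"dx":-0.007,"dy":-0.006,"dz":0.008,"ax":0,"ay":0,"az":0,"grip":-0.95},{"dx":-0.007,"dy":-0.006,"dz":0.008,"ax":0,"ay":0,"az":0,"grip":-0.95},{"dx":-0.007,"dy":-0.006,"dz":0.008,"ax":0,"ay":0,"az":0,"grip":-0.95}]' 40
python3 -m jog '[{"dx":0,"dy":0,"dz":0,"ax":0,"ay":0,"az":0,"grip":-0.95},{"dx":0,"dy":0,"dz":0,"ax":0,"ay":0,"az":0,"grip":-0.95},{"dx":0,"dy":0,"dz":0,"ax":0,"ay":0,"az":0,"grip":-0.95}]'
python3 -c "
from h import *
w=shot();pickle.dump(w,open('w13.pkl','wb'))"
```

```text
clock: 12.67
position: [0.5, 0.3258, 0.0535]
ee_rot: [0.0, 0.549, 0.836, 0.001]
contact_force: [0.8, 0.2, 1.6]
width: 0.0079
gripper_force: 43.7
clock: 12.92
position: [0.5, 0.3258, 0.0535]
ee_rot: [0.0, 0.549, 0.836, 0.0]
contact_force: [-0.4, -0.8, 3.0]
width: 0.0077
gripper_force: 43.8
```

Gripped with width 7.7 mm. Lift straight up.

```bash
python3 -m jog '[{"dx":0,"dy":0,"dz":-0.04,"ax":0,"ay":0,"az":0,"grip":-0.95},{"dx":0,"dy":0,"dz":-0.1,"ax":0,"ay":0,"az":0,"grip":-0.95},{"dx":0,"dy":0,"dz":-0.2,"ax":0,"ay":0,"az":0,"grip":-0.95},{"dx":0,"dy":0,"dz":-0.3,"ax":0,"ay":0,"az":0,"grip":-0.95},{"dx":0,"dy":0,"dz":-0.4,"ax":0,"ay":0,"az":0,"grip":-0.95}]'
python3 -m jog '[{"dx":0,"dy":0,"dz":-0.15,"ax":0,"ay":0,"az":0,"grip":-0.95},{"dx":0,"dy":0,"dz":-0.3,"ax":0,"ay":0,"az":0,"grip":-0.95},{"dx":0,"dy":0,"dz":-0.4,"ax":0,"ay":0,"az":0,"grip":-0.95},{"dx":0,"dy":0,"dz":-0.4,"ax":0,"ay":0,"az":0,"grip":-0.95}]'
python3 - <<'E'
from h import *
w=shot();pickle.dump(w,open("w14.pkl","wb"));s=w["state"];w13=pickle.load(open("w13.pkl","rb"))
d=cv2.absdiff(w["img"],w13["img"]) 
a=np.radians(-32);h=np.array([np.cos(a),np.sin(a),0]);y=np.cos(.35)*h+[0,0,np.sin(.35)];z=np.sin(.35)*h-[0,0,np.cos(.35)];Rt=np.c_[np.cross(y,z),y,z]
# plate centre in tool frame at grasp: plate centre (.5010,.3261,.049)
c=T(w13["state"]);pc=c[:3,:3].T@(np.array([.5010,.3261,.049])-c[:3,3]);print("pc tool",pc)
V=np.array([.5073,-.1402,.16]);X=V-Rt@pc;print("target TCP",X,"approach",X-.08*h)
print(s["position"],rel(s,X,Rt),rel(s,[.36,.12,.26]))
E
```

```text
clock: 13.38
position: [0.4984, 0.3251, 0.1541]
ee_rot: [-0.001, 0.549, 0.836, -0.001]
contact_force: [0.8, 0.0, -1.0]
width: 0.0079
gripper_force: 43.6
clock: 13.72
position: [0.5016, 0.3268, 0.2602]
ee_rot: [0.003, 0.549, 0.836, 0.005]
contact_force: [0.2, 0.2, 1.1]
width: 0.0082
gripper_force: 43.6
pc tool [-0.00012849  0.00106316  0.0044738 ]
target TCP [ 0.50522019 -0.13874887  0.16383801] approach [ 0.43737634 -0.09635533  0.16383801]
[0.50159208 0.32676766 0.26022272] (array([-1.7153, -0.7296,  0.3761]), array([-0.1989, -0.1114,  0.6079])) (array([-0.5345, -0.848 , -0.0089]), array([0., 0., 0.]))
```

```bash
python3 -m jog '[{"dx":0,"dy":-0.1,"dz":-0.02,"ax":0,"ay":0,"az":0,"grip":-0.95},{"dx":-0.05,"dy":-0.25,"dz":-0.05,"ax":0,"ay":0,"az":0.04,"grip":-0.95},{"dx":-0.15,"dy":-0.4,"dz":-0.08,"ax":0,"ay":0,"az":0.1,"grip":-0.95},{"dx":-0.25,"dy":-0.52,"dz":-0.1,"ax":0,"ay":0,"az":0.16,"grip":-0.95},{"dx":-0.35,"dy":-0.62,"dz":-0.1,"ax":0,"ay":0,"az":0.2,"grip":-0.95}]'
cat >> h.py <<'E'
def goal(yaw=-32):
    a=np.radians(yaw);h=np.array([np.cos(a),np.sin(a),0]);y=np.cos(.35)*h+[0,0,np.sin(.35)];z=np.sin(.35)*h-[0,0,np.cos(.35)]
    Rt=np.c_[np.cross(y,z),y,z];return np.array([.5073,-.1402,.16])-Rt@[0,0,.0045],Rt,h
E
python3 - <<'E'
from h import *
from rig import manip
s=manip.get_state();X,Rt,h=goal()
print(s["width"],s["position"],rel(s,X-.08*h+[0,0,.13],Rt))
E
```

```text
clock: 14.18
position: [0.3887, 0.1823, 0.2775]
ee_rot: [-0.001, 0.674, 0.739, -0.001]
contact_force: [1.3, -1.1, 0.1]
width: 0.0079
gripper_force: 43.5
0.007884193112995444 [0.38869601 0.18231402 0.27748581] (array([-1.1307,  0.0948, -0.0663]), array([-0.2167, -0.0713,  0.4097]))
```

```bash
python3 -m jog '[{"dx":-0.1,"dy":0,"dz":0,"ax":-0.02,"ay":-0.007,"az":0.04,"grip":-0.95},{"dx":-0.25,"dy":0.02,"dz":-0.02,"ax":-0.04,"ay":-0.014,"az":0.08,"grip":-0.95},{"dx":-0.4,"dy":0.03,"dz":-0.03,"ax":-0.07,"ay":-0.023,"az":0.13,"grip":-0.95},{"dx":-0.55,"dy":0.04,"dz":-0.04,"ax":-0.1,"ay":-0.033,"az":0.19,"grip":-0.95},{"dx":-0.65,"dy":0.05,"dz":-0.04,"ax":-0.11,"ay":-0.036,"az":0.21,"grip":-0.95}]'
python3 - <<'E'
from h import *
from rig import manip
s=manip.get_state();X,Rt,h=goal()
print(s["width"],s["position"],rel(s,X-.08*h+[0,0,.13],Rt))
E
```

```text
clock: 14.6
position: [0.4171, 0.021, 0.2871]
ee_rot: [0.079, 0.784, 0.614, 0.043]
contact_force: [0.6, 0.9, -0.6]
width: 0.0078
gripper_force: 43.6
0.007796007026722383 [0.41708927 0.02097369 0.28705584] (array([-0.4382,  0.1954,  0.0188]), array([-0.1059, -0.0347,  0.1984]))
```

```bash
python3 -m jog '[{"dx":-0.1,"dy":0.04,"dz":0,"ax":-0.025,"ay":-0.008,"az":0.045,"grip":-0.95},{"dx":-0.2,"dy":0.09,"dz":0.01,"ax":-0.05,"ay":-0.017,"az":0.09,"grip":-0.95},{"dx":-0.3,"dy":0.13,"dz":0.01,"ax":-0.08,"ay":-0.025,"az":0.15,"grip":-0.95},{"dx":-0.4,"dy":0.18,"dz":0.02,"ax":-0.106,"ay":-0.035,"az":0.198,"grip":-0.95},{"dx":-0.44,"dy":0.195,"dz":0.02,"ax":-0.106,"ay":-0.035,"az":0.198,"grip":-0.95}]'
python3 -m jog '[{"dx":0,"dy":0,"dz":0,"ax":0,"ay":0,"az":0,"grip":-0.95},{"dx":0,"dy":0,"dz":0,"ax":0,"ay":0,"az":0,"grip":-0.95},{"dx":0,"dy":0,"dz":0,"ax":0,"ay":0,"az":0,"grip":-0.95}]'
python3 - <<'E'
from h import *
s=(w:=shot())["state"];X,Rt,h=goal();pickle.dump(w,open("w15.pkl","wb"))
print(s["width"],s["position"],s["qpos"].round(2),rel(s,X-.08*h+[0,0,.13],Rt),rel(s,X+[0,0,.08],Rt),rel(s,X,Rt))
E
```

```text
clock: 15.02
position: [0.4385, -0.0965, 0.2925]
ee_rot: [0.151, 0.861, 0.478, 0.084]
contact_force: [0.3, -0.6, -0.6]
width: 0.0082
gripper_force: 43.6
clock: 15.27
position: [0.4402, -0.0944, 0.2938]
ee_rot: [0.151, 0.86, 0.479, 0.085]
contact_force: [-0.7, 1.2, -1.4]
width: 0.0082
gripper_force: 43.5
0.008168876887581885 [ 0.44017071 -0.09438782  0.29379636] [-0.3  -0.12  1.85 -0.1   1.08  0.29] (array([-0.0131, -0.0007, -0.0021]), array([-0.0012, -0.002 ,  0.0025])) (array([-0.0149,  0.2319,  0.295 ]), array([-0.0012, -0.002 ,  0.0025])) (array([-0.0155,  0.1227,  0.5958]), array([-0.0012, -0.002 ,  0.0025]))
```

```bash
python3 -m jog '[{"dx":-0.015,"dy":0.04,"dz":0.12,"ax":0,"ay":-0.002,"az":0.002,"grip":-0.95},{"dx":-0.015,"dy":0.08,"dz":0.25,"ax":0,"ay":-0.002,"az":0.002,"grip":-0.95},{"dx":-0.015,"dy":0.12,"dz":0.38,"ax":0,"ay":-0.002,"az":0.002,"grip":-0.95},{"dx":-0.015,"dy":0.122,"dz":0.5,"ax":0,"ay":-0.002,"az":0.002,"grip":-0.95},{"dx":-0.015,"dy":0.122,"dz":0.58,"ax":0,"ay":-0.002,"az":0.002,"grip":-0.95}]'
python3 -m jog '[{"dx":0,"dy":0,"dz":0.015,"ax":0,"ay":0,"az":0,"grip":-0.95},{"dx":0,"dy":0,"dz":0.015,"ax":0,"ay":0,"az":0,"grip":-0.95},{"dx":0,"dy":0,"dz":0.015,"ax":0,"ay":0,"az":0,"grip":-0.95},{"dx":0,"dy":0,"dz":0.015,"ax":0,"ay":0,"az":0,"grip":-0.95}]'
python3 - <<'E'
from h import *
from rig import manip
w=shot();s=w["state"];X,Rt,h=goal();pickle.dump(w,open("w16.pkl","wb"))
print(s["width"],s["position"],np.abs(s["qd"]).max(),rel(s,X,Rt))
t=manip.get_image("top");sd=manip.get_image("side");pickle.dump((t,sd),open("ts16.pkl","wb"))
for n,d in (("top",t),("side",sd)): print(n,blob(d["img"],(50,90,40),(85,255,255),n=3)[0],proj(d,[.4793,-.2402,.162]))
# plate mask in views, vs predicted corners
M=T(s)
w13=pickle.load(open("w13.pkl","rb"))
for n,d in (("top",t),("side",sd),("wrist",w)):
    C=[proj(d,(M@np.r_[sx*.0505,0,.0045+sz*.041,1])[:3]).round(0).tolist() for sx,sz in((-1,-1),(1,-1),(1,1),(-1,1))];print(n,C)
    c=np.array(C);x0,y0=np.clip(c.min(0)-25,0,639).astype(int);x1,y1=(c.max(0)+25).astype(int)
    b,l=blob(d["img"],(68,14,90),(95,70,255),(int(x0),int(y0),int(x1),int(y1)),3);print(b)
E
```

```text
clock: 15.73
position: [0.5058, -0.1386, 0.1663]
ee_rot: [0.151, 0.861, 0.478, 0.084]
contact_force: [-0.9, 0.1, -0.5]
width: 0.0077
gripper_force: 43.6
clock: 16.07
position: [0.5077, -0.1399, 0.1674]
ee_rot: [0.154, 0.861, 0.478, 0.086]
contact_force: [-0.0, -0.7, -1.1]
width: 0.0082
gripper_force: 43.6
0.008230477691112086 [ 0.50770628 -0.13986574  0.1673939 ] 0.010925181555922944 (array([-0.002 , -0.0108,  0.0095]), array([ 0.0024, -0.0005,  0.0008]))
top [([470.8, 299.3], [465, 294, 13, 12, 130]), ([455.4, 176.8], [450, 172, 12, 11, 89]), ([305.7, 273.6], [296, 271, 19, 5, 64])] [470.24066128 298.69026878]
side [([332.6, 313.4], [328, 308, 10, 12, 60]), ([424.6, 190.6], [423, 190, 4, 2, 5]), ([552.0, 23.0], [552, 23, 1, 1, 1])] [420.71149313 187.26889352]
top [[443.0, 303.0], [398.0, 276.0], [400.0, 268.0], [442.0, 293.0]]
[([405.2, 277.4], [399, 269, 15, 15, 83]), ([442.8, 298.9], [442, 295, 3, 7, 11]), ([409.7, 301.3], [408, 300, 4, 3, 6])]
side [[417.0, 183.0], [380.0, 194.0], [372.0, 221.0], [407.0, 209.0]]
[([389.6, 206.0], [372, 188, 41, 35, 705]), ([412.2, 186.0], [410, 184, 6, 6, 20])]
wrist [[319.0, 497.0], [319.0, 201.0], [319.0, 165.0], [319.0, 362.0]]
[([319.8, 297.9], [304, 165, 36, 271, 7768])]
```

The plate's outline in the side and wrist views matches prediction to within a few pixels, so it has not slipped. The vial's cap in the top view has not moved. One small trim, then settle.

```bash
python3 -m jog '[{"dx":-0.002,"dy":-0.01,"dz":0.009,"ax":0.002,"ay":0,"az":0,"grip":-0.95},{"dx":-0.002,"dy":-0.01,"dz":0.009,"ax":0.002,"ay":0,"az":0,"grip":-0.95},{"dx":-0.002,"dy":-0.01,"dz":0.009,"ax":0.002,"ay":0,"az":0,"grip":-0.95},{"dx":-0.002,"dy":-0.01,"dz":0.009,"ax":0.002,"ay":0,"az":0,"grip":-0.95},{"dx":-0.002,"dy":-0.01,"dz":0.009,"ax":0.002,"ay":0,"az":0,"grip":-0.95}]'
python3 -m jog '[{"dx":0,"dy":0,"dz":0,"ax":0,"ay":0,"az":0,"grip":-0.95},{"dx":0,"dy":0,"dz":0,"ax":0,"ay":0,"az":0,"grip":-0.95},{"dx":0,"dy":0,"dz":0,"ax":0,"ay":0,"az":0,"grip":-0.95},{"dx":0,"dy":0,"dz":0,"ax":0,"ay":0,"az":0,"grip":-0.95},{"dx":0,"dy":0,"dz":0,"ax":0,"ay":0,"az":0,"grip":-0.95}]'
python3 - <<'E'
from h import *
from rig import manip
s=manip.get_state();X,Rt,h=goal();d,a=rel(s,X,Rt);print(d*.25,a*90,s["gripper_force"],np.abs(s["qd"]).max())
if np.linalg.norm(d)*.25<.005 and np.abs(a).max()<.03: print(manip.sign_off())
E
```

```text
clock: 16.63
position: [0.5053, -0.1398, 0.1627]
ee_rot: [0.151, 0.861, 0.478, 0.084]
contact_force: [-0.5, -0.6, -0.8]
width: 0.0083
gripper_force: 43.6
clock: 17.05
position: [0.5053, -0.1397, 0.1626]
ee_rot: [0.151, 0.861, 0.478, 0.084]
contact_force: [-0.5, -0.5, -0.6]
width: 0.008
gripper_force: 43.6
[ 0.00065  0.0009  -0.00135] [-0.126  0.     0.036] 43.55779588222504 0.0021628178684612235
the job is handed in; nothing more can be done
None
```

The job is handed in at about 17 s; no verdict came back. The small vial stands on the post, and the plate is held still within about 2 mm of my measured spot, square to the lens.

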